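# Switch the vacuum selector to the third port

### The job

Switch the vacuum over to the third port: with the fingertips or the outside of the fingers, push the ball-topped selector lever gently along its H-shaped gate, out of wherever it stands in the left-hand lane, across to the right-hand lane, and then forward (away from the robot) fully home into the third slot, the right-hand far one. Do not take the lever between the fingers, do not let it dip into the fourth slot (right-hand near one), and do not disturb the glassware and other things around it. Leave the lever in the third slot and move clear.

Things in the scene. Friction and masses are not known exactly. Their poses are not given: they have to be found in the camera images.
- selector: vacuum selector fixed to the bench: grey box 174 mm (its x) by 150 mm (its y), 85 mm high, an aluminium gate plate (180 x 150 mm) on top. Origin on the bench under the centre of the H. Its x axis is 'forward' (away from the robot, turned up to 0.4 rad about the vertical), y 'left', z up. A gauge 16 mm high stands on the plate's near left corner; four brass stubs stick out of the far side under the plate.
- gate (a point): centre of the H cut in the gate plate, on its top face, 85 mm above the bench. Two lanes run along the selector's x, 32 mm apart, joined at their middle by a cross slot along y. First slot = left lane far end, second = left lane near end, third = right lane far end, fourth = right lane near end (one to four small rivets beside them).
- knob (a point): centre of the lever's black ball (radius 20 mm), 150 mm up a 10 mm steel rod from a pivot 20 mm above the selector's origin. In the selector's frame, in mm: x = 150 sin(forward), y = -150 sin(across) cos(forward), z = 20 + 150 cos(across) cos(forward): 170 high upright, about 158 at slot ends; about 49 forward or back at slot ends, 36 left or right in the lanes.
- forward (a joint): fore-and-aft lean of the lever, rad: 0 = upright, level with the cross slot; +0.33 = far end of a lane (first or third slot), -0.33 = near end (second or fourth). Friction holds it where it is left; about 3 N at the ball moves it. It passes along the cross slot freely within 0.05 of 0; rounded corners draw it in from about 0.1. Starts anywhere from -0.30 to 0.30.
- across (a joint): sideways lean of the lever, rad: -0.24 = left-hand lane (stop), +0.24 = right-hand lane (stop). Friction holds it where it is left; about 3 N at the ball moves it. It runs along a lane only within about 0.04 of the stop. Starts in the left-hand lane.
- trap_jar: bystander: amber jar with a black cap, 68 mm diameter, 100 mm high, to the right of the selector; origin at the centre of its foot
- petri: bystander: stack of clear dishes, 90 mm diameter, 32 mm high, to the right of the selector; origin at the centre of its foot
- wash_bottle: bystander: white plastic bottle, 66 mm diameter, 130 mm high, to the left of the selector; origin at the centre of its foot
- beaker: bystander: open glass beaker, 68 mm diameter, 85 mm high, to the left of the selector; origin at the centre of its foot
- filter_unit: bystander: filtration bottle with a white collar and a funnel, 84 mm diameter, 165 mm high, furthest to the left; origin at the centre of its foot
- spatula: bystander: narrow steel laboratory spatula 165 mm long, 4 mm thick, lying between the selector and the robot; origin at the middle of its underside
- bung: bystander: rubber bung, 40 mm diameter, 30 mm high, between the selector and the robot; origin at the centre of its foot

How it is judged:
By the outcome, as a careful person would: the job done as asked, in the order asked, and still so for the second after the job is handed in, with the robot touching nothing.
It also fails if it takes over 48 s, if anything falls off the work surface, if the arm or the gripper's body presses on something with over 40 N, if the wrist force passes 120 N, or if a joint passes its speed limit or range.

### The arm

A 6-joint arm with a two-finger parallel gripper is mounted at the origin on the work surface. World frame = base frame: x ahead of the robot, y to its left, z up, the work surface at z = 0. Lengths are in m, angles in rad, forces in N, time in s.
With the tool pointing down it reaches from about 0.375 to 0.825 m from the base axis. Payload 5.5 kg.
Tool frame: the origin (TCP) lies at the very end of the fingers, on their centre line; the grasp point (between the pads) lies bot.hold_point_z behind it (bot.hold_point_z is the distance from the TCP to the grasp point, in m); z points along the fingers, y is the line along which they close (so a half turn about z gives the same grasp; the last joint's range is limited). The gripper opens to 85 mm and grips with 20 to 120 N. Pads are 22 mm wide; open, the fingers measure 114 mm over their backs; the gripper's body (76 mm by 85 mm) begins 54 mm behind the grasp point. The pads swing forward as they close: fully open they stand 13 mm farther back than shut.
Start: joints at [1.18, 0.314, -0.047, 1.21, 0, 1.571], TCP at [0.229, 0.555, 0.231] pointing down, gripper open.
Joint ranges: [-2.67, 2.67], [-0.69, 1.73], [-1.03, 1.25], [-2.08, 2.16], [-1.42, 1.45], [-3.14, 3.14]. Speed limits (rad/s): [2.39, 2.39, 3.01, 3.14, 3.14, 3.14].

### API

Orientations are given as a 3x3 rotation matrix whose columns are the frame's x, y, z axes.
In Python, from station import bot gives the robot as it stands. The module is installed in compiled form; this text tells all that it offers.
- The arm moves only by the tool drive_tool, never from a script. Its argument "series" is text: rows parted by semicolons, each of 5 numbers parted by spaces: the opening, from -1 (shut) to 1 (fully open), then the shift along the tool's x, y, z in mm, then the turn about the tool's z in rad. In form: grip tx ty tz yaw; .... A call has 1 to 8 rows; each row shifts and turns the commanded pose from where the row before left it, along the tool's axes as they then stand; what a row does not reach is not made up. A row lasts 1/10 s, in which the tool goes at most 50 mm and 8.59 degrees, less where a joint would pass 70% of its speed; a pose out of reach is approached as far as the arm can. A call is refused whole if a number of a shift passes 50 or a number of a turn 0.15, either way. A call with a gripper value outside its range is refused whole. The fingers move at their own pace and stop on an object; "newtons" is the grip in N (left out, the last holds). Time passes only in rows, so rows that do not move let the fingers close. It gives the time, the measured TCP pose, the force, the opening and the grip force at its end, in the units of the state.
- bot.state(): the state, without advancing time (a new reading comes with each control period).
- bot.snapshot(name): name is "scene" or "top" or "wrist"; returns a dict with "img" (480x640x3 uint8, blue, green, red), "fov_y" (degrees; the focal length in pixels is half the picture's height over the tangent of half this angle, whatever the lens; pixels are square), "cx", "cy" (the principal point, pixels), "D" ([k1, k2, p1, p2, k3] as OpenCV has them; the pictures are not rectified), "rvec" (rotation vector, rad) and "tvec" (3), from world to camera coordinates, as OpenCV has them. Camera axes: x right, y down, z forward; pixel columns grow to the right and rows downward; lengths in m; the calibration is good to about 2 mm. A picture is of the moment at which its call begins. There is no depth.
- bot.finish_job(): hands the job in; it is judged then, once.
The state is a dict: "t": time; "joint_pos": joint angles; "joint_vel": joint speeds; "effort": joint torques, N m; "tool_pos": TCP position; "eef_rot": TCP orientation; "contact_force": force on the tool from outside, world axes, zero at the start; "wrist_torque": the same for the moment, N m; "gripper_width": opening from 0.0 (shut) to 1.0 (fully open); "grip_force": force on a finger pad.
Only numpy, scipy, OpenCV 4.12 (cv2) and the standard library are available. Lean on these libraries where they do the work, as an engineer would, in place of code of your own. Each camera call takes 0.05 s, during which the arm holds its last target. There are 200 camera calls.

## Working session

There is one attempt and no reset: what is moved stays moved. The work goes in short steps, Python scripts to look and compute and a tool call to move; the robot and the scene stay as the last step left them, time stands still between calls to the robot, and variables do not carry over. Pictures are saved under pics/ and viewed, at most 10 in all, crops included, and the job is handed in when it is done.

Besides the shell and the picture viewer there is one more tool, called by a JSON object that holds its "op" and its "data", one argument or row to a line. drive_tool: Moves the arm, as the interface text tells. Its arguments: {"type":"object","properties":{"series":{"type":"string"},"newtons":{"type":"number"}},"required":["series"]}

```bash
mkdir -p pics; cat > h.py <<'E'
import numpy as np, cv2
from station import bot
def snap(name,fn=None):
    s=bot.snapshot(name)
    if fn: cv2.imwrite('pics/'+fn,s['img'])
    h=s['img'].shape[0]; f=h/2/np.tan(np.radians(s['fov_y'])/2)
    s['K']=np.array([[f,0,s['cx']],[0,f,s['cy']],[0,0,1]]); s['R']=cv2.Rodrigues(np.array(s['rvec'],float))[0]
    s['t']=np.array(s['tvec'],float).reshape(3); s['C']=-s['R'].T@s['t']; s['D']=np.array(s['D'],float)
    return s
def ray(s,uv):
    p=cv2.undistortPoints(np.array([[uv]],float),s['K'],s['D'])[0,0]
    d=s['R'].T@np.array([p[0],p[1],1]); return d/np.linalg.norm(d)
def onz(s,uv,z):
    d=ray(s,uv); return s['C']+d*(z-s['C'][2])/d[2]
def proj(s,P):
    return cv2.projectPoints(np.array(P,float).reshape(-1,1,3),s['R'],s['t'],s['K'],s['D'])[0].reshape(-1,2)
def tri(a,ua,b,ub):
    A=[];B=[]
    for s,u in((a,ua),(b,ub)):
        d=ray(s,u);M=np.eye(3)-np.outer(d,d);A.append(M);B.append(M@s['C'])
    return np.linalg.solve(sum(A),sum(B))
E
python3 - <<'E'
from h import *
a=snap('scene','s1.png');b=snap('top','t1.png')
print(a['C'],b['C'],a['D'],bot.hold_point_z);st=bot.state();print(st['eef_rot'],st['t'])
E
```

```text
[ 0.82046688 -0.40944872  0.98450784] [0.39832475 0.0929581  1.02852448] [0.01871157 0.         0.         0.         0.        ] 0.0187
[[-9.24610274e-01  3.80914022e-01 -5.90489908e-04]
 [ 3.80914480e-01  9.24609156e-01 -1.43817468e-03]
 [-1.84852631e-06 -1.55467724e-03 -9.99998791e-01]] 0.1
```

View pics/s1.png

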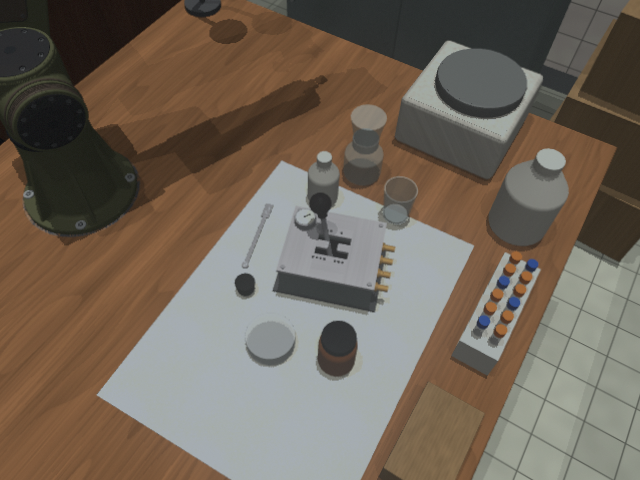

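View pics/t1.png

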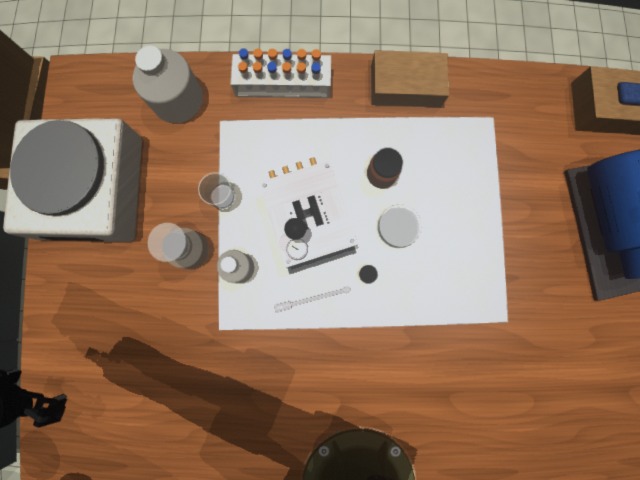

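The scene view puts the ball at about (320,205), and the top view puts it at about (295,229). That is the left lane, on the near side. The gauge stands near left, the jar and petri dishes on the right, and the bottle and beaker on the left. I'll crop for detail.

```bash
python3 - <<'E'
import cv2,numpy as np
a=cv2.imread('pics/t1.png')[145:280,250:370];b=cv2.imread('pics/s1.png')[180:315,265:400]
c=cv2.resize(a,None,fx=3.3,fy=3.3,interpolation=cv2.INTER_CUBIC)
d=cv2.resize(b,(396,446),interpolation=cv2.INTER_CUBIC)
h=min(c.shape[0],d.shape[0]);cv2.imwrite('pics/c1.png',np.hstack([c[:h],d[:h]]))
print(c.shape,d.shape)
E
```

```text
(446, 396, 3) (446, 396, 3)
```

View pics/c1.png

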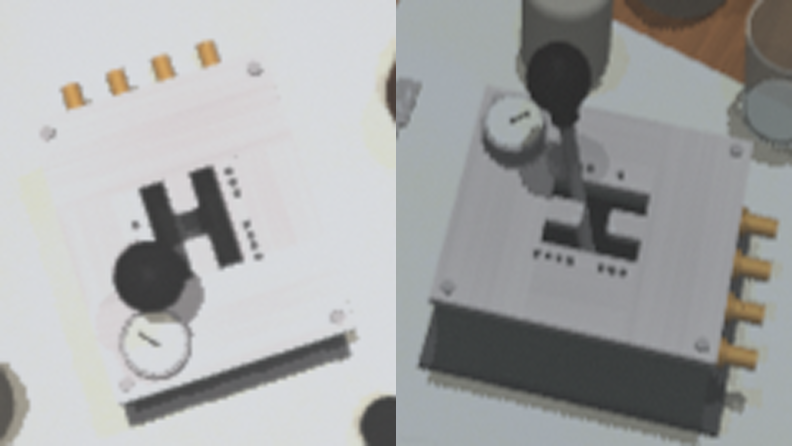

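The crop gives the four corner screws, the H and the ball clearly: ball at top (295.5,228.6) and scene (320.6,204.8), on the near side of the left lane. Next I compute the pose.

```bash
cat > loc.py <<'E'
from h import *
E
python3 - <<'E'
from h import *
a=snap('scene');b=snap('top')
T=lambda x,y:(250+x/3.3-.35,145+y/3.304-.35)
S=lambda x,y:(265+(x-396)/2.933-.3,180+y/3.304-.35)
fl,fr,nr,nl=[onz(b,T(*p),.086) for p in((47,132),(254,69),(337,316),(127,384))]
fr2,nl2,nr2=[onz(a,S(*p),.086) for p in((736,152),(447,287),(701,345))]
g=(fl+fr+nr+nl)/4
fwd=(fl+fr-nl-nr);yaw=np.arctan2(fwd[1],fwd[0]);lat=fl+nl-fr-nr
print('top',fl,fr,nr,nl,'gate',g,yaw,np.arctan2(-lat[0],lat[1]),np.linalg.norm(fwd)/2,np.linalg.norm(lat)/2)
print('scene',fr2,nl2,nr2)
k=tri(b,T(150,276),a,S(559,82));print('knob',k)
R=np.array([[np.cos(yaw),-np.sin(yaw)],[np.sin(yaw),np.cos(yaw)]]);print('local',R.T@(k-g)[:2])
for n,uv,z in(('jar',(386,161),.1),('petri',(399,227),.03),('wash',(229,265),.13),('beak',(213,188),.085),('filt',(167,242),.165),('bung',(369,273),.03)):
    p=onz(b,uv,z);print(n,p[:2].round(3),(R.T@(p-g)[:2]).round(3))
E
```

```text
top [0.61092148 0.20321256 0.086     ] [0.65247    0.07841662 0.086     ] [0.50225226 0.02643244 0.086     ] [0.45937767 0.15059347 0.086     ] gate [0.55625536 0.11466377 0.086     ] 0.3336802898979932 0.3269380332893996 0.15968866637000348 0.13144089562025252
scene [0.61120115 0.20317656 0.086     ] [0.50164893 0.02725288 0.086     ] [0.6527756  0.07880471 0.086     ]
knob [0.51466171 0.13529162 0.16078261]
local [-0.0325434   0.03311294]
jar [ 0.661 -0.039] [ 0.048 -0.18 ]
petri [ 0.538 -0.077] [-0.08  -0.175]
wash [0.447 0.258] [-0.057  0.172]
beak [0.603 0.306] [0.106 0.165]
filt [0.484 0.368] [0.015 0.263]
bung [ 0.441 -0.014] [-0.151 -0.084]
```

{"op": "drive_tool", "data": {
  "series": "-1 0 0 0 -0.09;-1 0 0 0 -0.09;-1 0 0 0 -0.09;-1 0 0 0 -0.09;-1 0 0 0 -0.09;-1 0 0 0 -0.09;-1 0 0 0 -0.09;-1 0 0 0 -0.09",
  "newtons": 40
}}

```text
t: 1.0
tool_pos: [0.2285, 0.5546, 0.231]
eef_rot: [[-0.945, -0.327, -0.0], [-0.327, 0.945, -0.0], [0.0, -0.0, -1.0]]
contact_force: [-0.1, 0.7, -0.9]
gripper_width: 0.001
grip_force: 0.0
```

```bash
cat > w.py <<'E'
from h import *
g=np.array([.5563,.1147]);yaw=.331
R=np.array([[np.cos(yaw),-np.sin(yaw)],[np.sin(yaw),np.cos(yaw)]])
def where():
    s=bot.state();p=np.array(s['tool_pos']);E=np.array(s['eef_rot'])
    l=R.T@(p[:2]-g)
    print('t',round(s['t'],2),'tcp local mm',(l*1000).round(1),'z',round(p[2]*1000,1),'tooly yaw err',round(np.arctan2(E[1,1],E[0,1])-np.pi/2-yaw,3),'F',np.round(s['contact_force'],1),'w',round(s['gripper_width'],2))
if __name__=='__main__': where()
E
python3 w.py
```

```text
t 1.0 tcp local mm [-167.   522.5] z 231.0 tooly yaw err 0.002 F [-0.1  0.7 -0.9] w 0.0
```

{"op": "drive_tool", "data": {
  "series": "-1 -10 -40 0 0;-1 -10 -45 0 0;-1 -10 -45 0 0;-1 -10 -45 0 0;-1 -10 -45 0 0;-1 -10 -45 0 0;-1 -10 -45 0 0;-1 -7 -45 0 0"
}}

```text
t: 1.8
tool_pos: [0.417, 0.2421, 0.2313]
eef_rot: [[-0.946, -0.323, 0.0], [-0.323, 0.946, 0.0], [-0.0, 0.0, -1.0]]
contact_force: [0.9, 0.9, 0.0]
gripper_width: -0.001
grip_force: 0.0
```

{"op": "drive_tool", "data": {
  "series": "-1 0 -45 0 0;-1 0 -45 0 0;-1 0 -29 0 0;-1 0 -15 0 0;-1 0 0 0 0"
}}

```text
t: 2.3
tool_pos: [0.4599, 0.1151, 0.2312]
eef_rot: [[-0.947, -0.32, 0.0], [-0.32, 0.947, -0.0], [0.0, -0.0, -1.0]]
contact_force: [-0.3, 0.3, 0.3]
gripper_width: -0.0
grip_force: 0.0
```

```bash
python3 w.py; python3 -c "
from h import *
snap('scene','s2.png')
im=cv2.imread('pics/s2.png')[100:320,180:420];cv2.imwrite('pics/s2c.png',cv2.resize(im,None,fx=2.5,fy=2.5))"
```

```text
t 2.3 tcp local mm [-91.   31.7] z 231.2 tooly yaw err -0.005 F [-0.3  0.3  0.3] w -0.0
```

View pics/s2c.png

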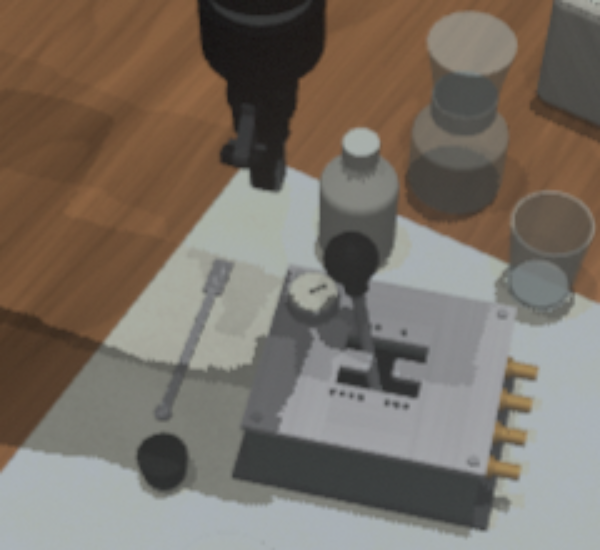

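The fingers are shut and stand on the near side of the ball (352,262 in the crop), above it and clear of everything. I'll go down now.

{"op": "drive_tool", "data": {
  "series": "-1 0 1 25 0;-1 0 0 30 0;-1 0 0 25 0;-1 0 0 8 0;-1 0 0 0 0;-1 -8 0 0 0;-1 -8 0 0 0"
}}

```text
t: 3.05
tool_pos: [0.4761, 0.1238, 0.1448]
eef_rot: [[-0.946, -0.324, 0.003], [-0.324, 0.946, 0.001], [-0.003, -0.0, -1.0]]
contact_force: [-0.2, -0.1, 0.1]
gripper_width: -0.0
grip_force: 0.0
```

{"op": "drive_tool", "data": {
  "series": "-1 -6 0 0 0;-1 -4 0 0 0;-1 -4 0 0 0;-1 -4 0 0 0;-1 -4 0 0 0;-1 -4 0 0 0;-1 0 0 0 0"
}}

```text
t: 3.75
tool_pos: [0.4993, 0.1316, 0.1432]
eef_rot: [[-0.946, -0.323, 0.0], [-0.323, 0.946, 0.0], [-0.0, 0.0, -1.0]]
contact_force: [-2.7, -0.7, 1.8]
gripper_width: 0.001
grip_force: 1.6
```

```bash
python3 w.py; cat > ball.py <<'E'
from w import *
def ball(tag,show=True):
    a=snap('scene',tag+'_s.png');b=snap('top',tag+'_t.png')
    im=[]
    for s in(a,b):
        c=proj(s,[g[0],g[1],.12])[0].astype(int);q=s['img'][c[1]-75:c[1]+55,c[0]-75:c[0]+75];im.append(cv2.resize(q,None,fx=2.6,fy=2.6,interpolation=cv2.INTER_CUBIC));print(c-75)
    cv2.imwrite('pics/'+tag+'.png',np.hstack(im))
if __name__=='__main__':
    import sys; ball(sys.argv[1])
E
python3 ball.py b1
```

```text
t 3.75 tcp local mm [-48.4  34.5] z 143.2 tooly yaw err -0.002 F [-2.7 -0.7  1.8] w 0.0
[258 160]
[232 134]
```

View pics/b1.png

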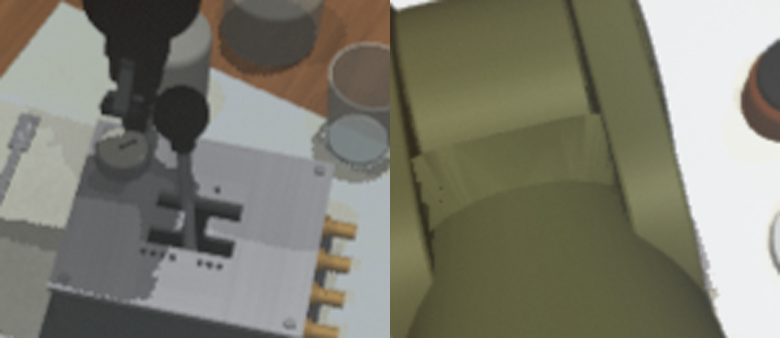

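The scene view has the ball at about (328,203) and the arm hides it from above. I'll get the lean by fitting the lever formula to the scene pixel.

```bash
cat > lean.py <<'E'
from w import *
from scipy.optimize import least_squares
import sys
def lean(s,uv):
    def r(q):
        f,a=q;x,y,z=.15*np.sin(f),-.15*np.sin(a)*np.cos(f),.02+.15*np.cos(a)*np.cos(f)
        w=R@[x,y]+g; return proj(s,[*w,z])[0]-uv
    q=least_squares(r,[0,0]).x
    print('fwd %.3f across %.3f ball x %.1f y %.1f'%(*q,150*np.sin(q[0]),-150*np.sin(q[1])*np.cos(q[0])))
if __name__=='__main__':
    s=snap('scene')
    for a in sys.argv[1:]: lean(s,np.array(eval(a),float))
E
python3 lean.py 320.6,204.8 328,203.1
```

```text
fwd -0.208 across -0.210 ball x -31.0 y 30.6
fwd -0.126 across -0.251 ball x -18.9 y 36.9
```

{"op": "drive_tool", "data": {
  "series": "-1 -4 0 0 0;-1 -4 0 0 0;-1 -4 0 0 0;-1 -4 0 0 0;-1 -2 0 0 0;-1 0 0 0 0;-1 0 0 0 0"
}}

```text
t: 4.6
tool_pos: [0.5162, 0.1373, 0.1432]
eef_rot: [[-0.946, -0.323, 0.0], [-0.323, 0.946, 0.0], [-0.0, -0.0, -1.0]]
contact_force: [-2.0, -0.9, 0.3]
gripper_width: -0.002
grip_force: 1.0
```

```bash
python3 w.py; python3 - <<'E'
from lean import *
s=snap('scene','s4.png')
b=cv2.GaussianBlur(s['img'],(3,3),0).max(2)
m=(b<50).astype(np.uint8)
u=proj(s,[*(R@[0,.036]+g),.165])[0];print(u)
c=cv2.HoughCircles(cv2.resize(s['img'][170:240,290:370],None,fx=4,fy=4,interpolation=cv2.INTER_CUBIC)[:,:,1],cv2.HOUGH_GRADIENT,1,20,param1=80,param2=12,minRadius=34,maxRadius=52)
for x,y,r in c[0][:3]:
    uv=np.array([290+x/4-.4,170+y/4-.4]);print(uv,r/4);lean(s,uv)
E
```

```text
t 4.6 tcp local mm [-30.6  34.4] z 143.2 tooly yaw err -0.002 F [-2.  -0.9  0.3] w -0.0
[338.26022842 205.12959855]
[337.225 204.725] 10.825
fwd -0.013 across -0.242 ball x -1.9 y 36.0
[321.975 222.225] 10.875
fwd -0.134 across 0.064 ball x -20.1 y -9.5
```

{"op": "drive_tool", "data": {
  "series": "-1 -2 0 0 0;-1 0 0 0 0;-1 10 0 0 0;-1 20 0 0 0;-1 0 25 0 0;-1 0 25 0 0;-1 0 10 0 0;-1 0 0 0 0"
}}

```text
t: 5.45
tool_pos: [0.4698, 0.1858, 0.1434]
eef_rot: [[-0.946, -0.325, 0.001], [-0.325, 0.946, 0.0], [-0.001, -0.0, -1.0]]
contact_force: [-0.6, 0.1, -0.1]
gripper_width: -0.001
grip_force: 0.0
```

{"op": "drive_tool", "data": {
  "series": "-1 -20 0 0 0;-1 -20 0 0 0;-1 -18 0 0 0;-1 0 0 0 0;-1 0 0 0 0"
}}

```text
t: 5.95
tool_pos: [0.5248, 0.2028, 0.1429]
eef_rot: [[-0.947, -0.323, -0.001], [-0.323, 0.947, -0.001], [0.001, -0.0, -1.0]]
contact_force: [0.1, -0.5, -0.6]
gripper_width: -0.001
grip_force: 0.0
```

```bash
python3 w.py; python3 ball.py b2
```

```text
t 5.95 tcp local mm [-1.2 93.6] z 142.9 tooly yaw err -0.003 F [ 0.1 -0.5 -0.6] w -0.0
[258 160]
[232 134]
```

View pics/b2.png

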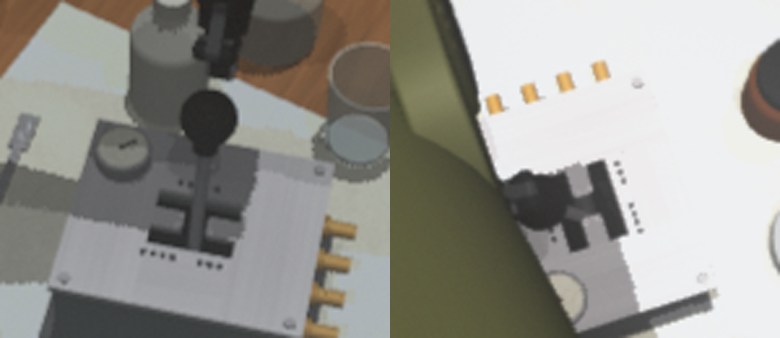

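The ball is at about (338,206) in the scene view, lined up with the cross slot, and the fingers are to its left. Next is the push to the right.

{"op": "drive_tool", "data": {
  "series": "-1 0 -8 0 0;-1 0 -8 0 0;-1 0 -6 0 0;-1 0 -6 0 0;-1 0 -6 0 0;-1 0 -6 0 0;-1 0 -6 0 0;-1 0 0 0 0"
}}

```text
t: 6.85
tool_pos: [0.5404, 0.1594, 0.1436]
eef_rot: [[-0.947, -0.323, 0.001], [-0.323, 0.947, -0.001], [-0.001, -0.001, -1.0]]
contact_force: [-1.0, 0.4, 3.2]
gripper_width: 0.003
grip_force: 1.7
```

```bash
python3 w.py; cat > hb.py <<'E'
from lean import *
s=snap('scene')
x0,x1,y0,y1=map(int,sys.argv[1:5])
c=cv2.HoughCircles(cv2.resize(s['img'][y0:y1,x0:x1],None,fx=4,fy=4,interpolation=cv2.INTER_CUBIC)[:,:,1],cv2.HOUGH_GRADIENT,1,20,param1=80,param2=12,minRadius=36,maxRadius=50)
for x,y,r in c[0][:3]:
    uv=np.array([x0+x/4-.4,y0+y/4-.4]);print(uv,r/4);lean(s,uv)
E
python3 hb.py 300 380 180 270
```

```text
t 6.85 tcp local mm [-0.5 47.4] z 143.6 tooly yaw err -0.003 F [-1.   0.4  3.2] w 0.0
[335.725 212.225] 11.25
fwd -0.006 across -0.111 ball x -0.9 y 16.6
```

{"op": "drive_tool", "data": {
  "series": "-1 0 -6 0 0;-1 0 -6 0 0;-1 0 -6 0 0;-1 0 -6 0 0;-1 0 -6 0 0;-1 0 -6 0 0;-1 0 -4 0 0;-1 0 0 0 0"
}}

```text
t: 7.7
tool_pos: [0.5528, 0.1215, 0.1429]
eef_rot: [[-0.947, -0.323, -0.0], [-0.323, 0.947, -0.001], [0.001, -0.001, -1.0]]
contact_force: [0.1, 1.2, -0.2]
gripper_width: 0.001
grip_force: 0.2
```

```bash
python3 w.py; python3 hb.py 300 380 190 280
```

```text
t 7.7 tcp local mm [-1.1  7.6] z 142.9 tooly yaw err -0.003 F [ 0.1  1.2 -0.2] w 0.0
[331.475 231.225] 11.525
fwd -0.001 across 0.162 ball x -0.2 y -24.2
[304.725 213.725] 10.35
fwd -0.375 across -0.057 ball x -54.9 y 7.9
[305.225 220.475] 10.25
fwd -0.343 across 0.053 ball x -50.4 y -7.4
```

Now the last ~12 mm to the stop, in small steps.

{"op": "drive_tool", "data": {
  "series": "-1 0 -4 0 0;-1 0 -4 0 0;-1 0 -3 0 0;-1 0 -1 0 0;-1 0 0 0 0"
}}

```text
t: 8.25
tool_pos: [0.5556, 0.1121, 0.1426]
eef_rot: [[-0.946, -0.324, -0.003], [-0.324, 0.946, 0.003], [0.001, 0.004, -1.0]]
contact_force: [-2.3, 6.7, -3.8]
gripper_width: -0.001
grip_force: 3.7
```

```bash
python3 w.py; python3 hb.py 300 380 190 280
```

```text
t 8.25 tcp local mm [-1.6 -2.2] z 142.6 tooly yaw err -0.001 F [-2.3  6.7 -3.8] w -0.0
[303.725 218.975] 12.075
fwd -0.368 across 0.029 ball x -53.9 y -4.1
[304.975 213.975] 10.025
fwd -0.370 across -0.052 ball x -54.3 y 7.3
```

The 6.7 N says the lever is at the right-hand stop. I'll back off, go round behind it and check.

{"op": "drive_tool", "data": {
  "series": "-1 0 10 0 0;-1 0 15 0 0;-1 20 0 0 0;-1 25 0 0 0;-1 20 0 0 0;-1 0 -20 0 0;-1 0 0 0 0"
}}

```text
t: 9.0
tool_pos: [0.4937, 0.094, 0.1438]
eef_rot: [[-0.947, -0.322, 0.002], [-0.322, 0.947, -0.001], [-0.001, -0.002, -1.0]]
contact_force: [0.1, -0.7, 0.1]
gripper_width: -0.001
grip_force: 0.0
```

```bash
python3 w.py; python3 ball.py b3;python3 hb.py 300 380 190 280
```

```text
t 9.0 tcp local mm [-65.9   0.7] z 143.8 tooly yaw err -0.003 F [ 0.1 -0.7  0.1] w -0.0
[258 160]
[232 134]
[329.975 236.725] 11.525
fwd -0.004 across 0.232 ball x -0.6 y -34.6
[325.475 263.475] 10.675
fwd 0.009 across 0.547 ball x 1.3 y -78.1
[305.225 213.475] 10.4
fwd -0.369 across -0.060 ball x -54.1 y 8.4
```

View pics/b3.png

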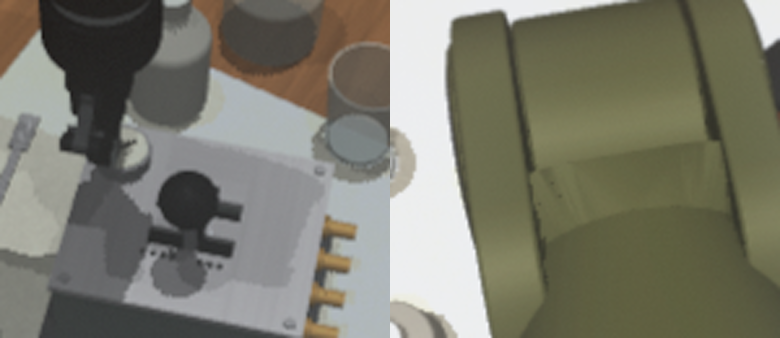

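The ball is at (188,200) in the crop, which is the right-hand lane, level with the cross slot and the fingers clear behind. Next is the push forward.

{"op": "drive_tool", "data": {
  "series": "-1 0 -18 0 0;-1 0 -18 0 0;-1 0 0 0 0;-1 -12 0 0 0;-1 -12 0 0 0;-1 -8 0 0 0;-1 -6 0 0 0;-1 -6 0 0 0"
}}

```text
t: 9.95
tool_pos: [0.5465, 0.0752, 0.1431]
eef_rot: [[-0.946, -0.324, -0.002], [-0.324, 0.946, -0.001], [0.002, -0.0, -1.0]]
contact_force: [-3.3, -1.3, 3.5]
gripper_width: -0.001
grip_force: 1.7
```

{"op": "drive_tool", "data": {
  "series": "-1 -6 0 0 0;-1 -6 0 0 0;-1 -6 0 0 0;-1 -6 0 0 0;-1 -5 0 0 0;-1 -5 0 0 0;-1 -4 0 0 0;-1 0 0 0 0"
}}

```text
t: 10.75
tool_pos: [0.583, 0.0871, 0.1429]
eef_rot: [[-0.946, -0.323, -0.0], [-0.323, 0.946, -0.0], [0.0, -0.0, -1.0]]
contact_force: [-2.0, -0.8, -2.3]
gripper_width: 0.002
grip_force: 1.3
```

```bash
python3 w.py; python3 hb.py 310 400 190 280
```

```text
t 10.75 tcp local mm [ 16.3 -34.7] z 142.9 tooly yaw err -0.002 F [-2.  -0.8 -2.3] w 0.0
[355.975 242.725] 11.525
fwd 0.303 across 0.227 ball x 44.8 y -32.2
[394.475 210.475] 10.9
fwd 0.678 across -0.914 ball x 94.1 y 92.5
```

{"op": "drive_tool", "data": {
  "series": "-1 -3 0 0 0;-1 -2 0 0 0;-1 -1 0 0 0;-1 -1 0 0 0;-1 0 0 0 0"
}}

```text
t: 11.3
tool_pos: [0.5884, 0.089, 0.143]
eef_rot: [[-0.946, -0.323, -0.002], [-0.323, 0.946, -0.001], [0.002, -0.0, -1.0]]
contact_force: [-6.2, -2.1, -2.7]
gripper_width: 0.0
grip_force: 3.1
```

```bash
python3 w.py; python3 hb.py 310 400 190 280
```

```text
t 11.3 tcp local mm [ 22.  -34.7] z 143.0 tooly yaw err -0.002 F [-6.2 -2.1 -2.7] w 0.0
[358.725 243.725] 11.225
fwd 0.338 across 0.229 ball x 49.7 y -32.1
[393.975 210.475] 10.55
fwd 0.674 across -0.914 ball x 93.7 y 92.8
[357.475 205.475] 10.55
fwd 0.223 across -0.337 ball x 33.1 y 48.3
```

{"op": "drive_tool", "data": {
  "series": "-1 -1 0 0 0;-1 -1 0 0 0;-1 0 0 0 0"
}}

```text
t: 11.65
tool_pos: [0.5894, 0.0894, 0.1427]
eef_rot: [[-0.946, -0.323, -0.004], [-0.323, 0.946, -0.001], [0.004, -0.0, -1.0]]
contact_force: [-7.4, -3.0, -0.6]
gripper_width: 0.003
grip_force: 4.3
```

{"op": "drive_tool", "data": {
  "series": "-1 10 0 0 0;-1 20 0 0 0;-1 30 0 0 0;-1 15 0 -20 0;-1 0 0 -35 0;-1 0 0 -35 0;-1 0 0 0 0"
}}

```text
t: 12.35
tool_pos: [0.5246, 0.0664, 0.2397]
eef_rot: [[-0.946, -0.323, 0.013], [-0.323, 0.946, 0.002], [-0.013, -0.002, -1.0]]
contact_force: [1.5, -0.3, -0.8]
gripper_width: 0.001
grip_force: 0.0
```

{"op": "drive_tool", "data": {
  "series": "-1 0 40 0 0;-1 0 45 0 0;-1 0 45 0 0;-1 0 45 0 0;-1 0 45 0 0;-1 0 45 0 0;-1 0 45 0 0;-1 0 0 0 0"
}}

```text
t: 13.15
tool_pos: [0.4191, 0.3645, 0.2335]
eef_rot: [[-0.944, -0.329, 0.002], [-0.329, 0.944, 0.004], [-0.003, 0.003, -1.0]]
contact_force: [0.4, -0.3, 0.1]
gripper_width: 0.003
grip_force: 0.0
```

```bash
python3 w.py; python3 hb.py 310 400 190 280; python3 ball.py b4; python3 -c "
import cv2
cv2.imwrite('pics/f.png',cv2.hconcat([cv2.imread('pics/b4_t.png')[100:340,130:530],cv2.imread('pics/b4_s.png')[120:360,200:500]]))"
```

```text
t 13.15 tcp local mm [-48.6 280.9] z 233.5 tooly yaw err 0.004 F [ 0.4 -0.3  0.1] w 0.0
[358.225 243.725] 11.5
fwd 0.332 across 0.231 ball x 48.9 y -32.4
[352.475 268.225] 9.825
fwd 0.322 across 0.541 ball x 47.5 y -73.2
[258 160]
[232 134]
```

View pics/f.png

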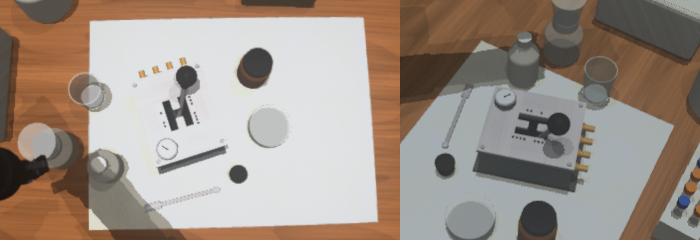

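The ball is at (186,76) in the top crop, in the right-hand far slot and fully home (forward about 0.33). The bystanders haven't moved and the arm is clear, so I'll hand in.

```bash
python3 -c "
from station import bot
print(bot.finish_job())"
```

```text
the job is handed in; nothing more can be done
None
```

The selector lever is fully home in the third slot (right-hand far, forward about 0.33 rad) and did not dip into the fourth; nothing around it moved, the arm is clear, and the job was handed in at about 13 s.

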